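Clear two balls wedged abreast in the mouth of a ball feeder

ROBOT

A 6-joint arm with a two-finger parallel gripper is mounted at the origin on the work surface. World frame = base frame: x ahead of the robot, y to its left, z up, the work surface at z = 0. Lengths are in mm, angles in rad, forces in N, time in s.
With the tool pointing down it reaches from about 350 to 875 mm from the base axis. Payload 4.2 kg.
Tool frame: the origin (TCP) lies on the mounting face of the last link; the fingertips stand 173 mm ahead of it and the grasp point (between the pads) lies 155 mm ahead of it; z points along the fingers, y is the direction in which the jaws open and shut (so a half turn about z gives the same grasp; the last joint's range is limited). The gripper opens to 85 mm and grips with 20 to 120 N. Pads are 22 mm wide; open, the fingers measure 114 mm over their backs; the gripper's body (76 mm by 85 mm) begins 54 mm behind the grasp point. The pads swing forward as they close: fully open they stand 13 mm farther back than shut.
Start: joints at [1.363, 0.385, 0.008, 0, -1.194, -0.259], TCP at [281.236, 558.128, 404.712] pointing down, gripper open.
Joint ranges: [-3.14, 3.14], [-1.21, 2.06], [-1.07, 1.41], [-3.16, 2.05], [-2.99, -0.16], [-3.1, 3.1]. Speed limits (rad/s): [2.79, 2.79, 3.14, 3.14, 3.14, 3.14].

INTERFACE

Orientations are given as a unit quaternion [x, y, z, w].
In Python, from bench import arm gives the robot as it stands.
- The arm moves only by the shell command python3 -m jog 'ROWS' [OPENING]. ROWS is JSON, a list that holds one entry, the list of rows, each a list of 4 numbers: the shift along the tool's x, y, z in mm, then the turn about the tool's z in degrees. In form: [[[x, y, z, spin], ...]]. A call has exactly 5 rows; each row is the pose to reach, as a shift and turn from the pose measured when the call began, along the tool's axes at that moment; what a row does not reach only later rows make up. A row lasts 1/8 s, in which the tool goes at most 62.5 mm and 10.7 degrees, less where a joint would pass 70% of its speed; a pose out of reach is approached as far as the arm can. A call with a gripper value outside its range is refused whole. OPENING is the finger opening in mm, from 0 to 85.4, set as the call begins (- or left out, the last holds). The fingers move at their own pace and stop on an object; the grip force is fixed at half the most. Time passes only in rows, so rows that repeat a pose let the fingers close, or fill a call up. It gives the time, the measured TCP pose, the force and the opening at its end, in the units of the state.
- arm.read_state(): the state, without advancing time (a new reading comes with each control period).
- arm.get_image(name): name is "side" or "top" or "wrist"; returns (picture, depth): 400x640x3 uint8, blue, green, red; 400x640 float32, mm along the optical axis (not along the pixel's ray), 0 where there is no reading.
- arm.camera_params(name): a dict with "mtx" (3x3 intrinsics, pixels), "R" (3x3) and "t" (3): a world point X has camera coordinates R X + t. Camera axes: x right, y down, z forward; pixel columns grow to the right and rows downward; lengths in mm; the calibration is good to about 2 mm. A picture is of the moment at which its call begins: read the wrist's pose just before it. camera_params takes no time and is no camera call; for the wrist camera it gives the pose at the moment of the call.
- arm.job_done(): hands the job in, once; it reports no verdict.
The state is a dict: "clock": time; "joints": joint angles; "joint_vel": joint speeds; "joint_efforts": joint torques, N m; "position": TCP position; "ee_rot": TCP orientation; "contact_force": force on the tool from outside, world axes, zero at the start; "wrist_torque": the same for the moment, N m; "gripper_width": finger opening in mm.
Only numpy, scipy, OpenCV 4.12 (cv2) and the standard library are available. Lean on these libraries where they do the work, as an engineer would, in place of code of your own. Each camera call takes 0.05 s, during which the arm holds its last target.

TASK

The ball feeder has stopped feeding: two of its four steel balls have come abreast and wedged in the narrow mouth of the track, with two more behind them and the weighted follower pressing on the lot. With the fingertips, gently nudge one of the two wedged balls back up the slope and hold it there while the balls beside it run past into the lane, then ease it and the follower back down without letting the weight run, so that all four balls stand in single file in the lane with the follower down at its front stop. Do not lift any ball out of the track, do not press hard on the balls or the feeder, and leave everything else as it lies.

Things in the scene. Friction and masses are not known exactly. Their poses are not given: they have to be found in the camera images.
- track: Sloping aluminium track of the ball feeder, fixed on its stand. Origin: on the floor of the track, on the centreline, at the narrow mouth where the lane begins. x runs up the slope along the floor (12 degrees to the horizontal), z square to the floor, y to the left looking up the slope. Sheet walls 3 mm thick, 22 mm high on both sides; a ball's top stands 18 mm clear of them.
- lane_end (a point): Foot of the end stop (30 mm high) at the low end of the lane, on the centreline, 178 mm below the mouth. The lane between is straight, 50 mm wide inside, and holds all four balls in single file.
- magazine (a point): Floor of the magazine on the centreline, 100 mm above the mouth. The magazine is 88 mm wide inside and reaches up to a wall at x = 190 mm; at its low end two shoulders at 45 degrees (x = 0 to 19 mm) narrow it to the mouth. Fingertips held just above the 22 mm walls still meet a ball a little over its middle.
- ball1_center (a point): A polished steel ball, 40 mm in diameter, 0.26 kg, loose in the feeder; this point is its centre. At the start balls 1 and 2 lie abreast at the mouth, touching each other, one against each shoulder, about 23 mm above the mouth and 20 mm either side of the centreline (which is left and which right varies). Pressing on a ball with over 15 N marks its polish.
- ball2_center (a point): A polished steel ball, 40 mm in diameter, 0.26 kg, loose in the feeder; this point is its centre. Abreast of ball 1 at the start.
- ball3_center (a point): A polished steel ball, 40 mm in diameter, 0.26 kg, loose in the feeder; this point is its centre. At the start balls 3 and 4 lie abreast too, one straight behind each of the wedged balls, touching it, with the follower flat against both.
- ball4_center (a point): A polished steel ball, 40 mm in diameter, 0.26 kg, loose in the feeder; this point is its centre. Abreast of ball 3 at the start.
- follower (a joint): Weighted follower: a steel block 40 mm long, about 1 kg (varies by a third), sliding on the track's x and pressing on the balls by its weight. Metres, positive up the slope; 0 at the start, front stop at -0.012. Pushing it and two balls back takes about 4 to 12 N; soon after there is room enough it comes dead against its rear stop. Let go from far back it runs faster than 0.25 m/s, too fast.
- follower_face (a point): Middle of the follower's flat front face, 84 mm wide and 40 mm high, 83 mm above the mouth at the start. The balls beside the pushed ball run past by themselves once it and the fingertips are back far enough; a passing ball may pinch against the fingertips: ease back and try again. Fingertips that do not meet the ball squarely let it roll off past their side.
- unit_a: Bystander: a finished ball transfer unit, a dark steel flanged cup with its ball, 66 mm across, 43 mm high, standing beside the lane on its left. Origin at the centre of its underside.
- unit_b: Bystander: another such unit, standing beside the lane on its right.
- caliper: Bystander: digital caliper lying flat, 230 mm long, 12 mm high, to the right of the feeder. Origin under the middle of its beam.
- rail: Bystander: linear guide rail, 260 mm long, with its carriage, 30 mm high, to the left. Origin under its middle.
- driver: Bystander: screwdriver, 190 mm, lying to the right, far side. Origin under its middle.
- spanner: Bystander: spanner, 170 mm, lying to the left, far side. Origin under its middle.
- bin: Bystander: blue parts bin 150 x 105 x 72 mm, at the far right. Origin under its middle.
Things that resemble listed ones, but are neither listed nor needed, are in the scene too. Leave any blue or brown look-alike of the part that bears ball1_center alone. What is shaped like the part that bears ball2_center but pink is not meant.

How it is judged:
By the outcome, as a careful person would: the job done as asked, in the order asked, and still so for the second after the job is handed in, with the robot touching nothing.
It also fails if it takes over 48 s, if anything falls off the work surface, if the arm or the gripper's body presses on something with over 40 N, if the wrist force passes 120 N, or if a joint passes its speed limit or range.

## Working session

There is one attempt and no reset: what is moved stays moved. The work goes in short steps, Python scripts to look and compute and a shell command to move; the robot and the scene stay as the last step left them, time stands still between calls to the robot, and variables do not carry over. Pictures are saved under pics/ and viewed, and the job is handed in when it is done.

```bash
mkdir -p pics; ls; python3 - <<'E'
from bench import arm
import cv2
s=arm.read_state()
print({k:(v if not hasattr(v,'round') else v.round(3) if hasattr(v,'shape') else v) for k,v in s.items()})
for n in ("side","top","wrist"):
    p=arm.camera_params(n); print(n,p)
    im,d=arm.get_image(n); cv2.imwrite(f"pics/{n}0.png",im)
    import numpy as np; np.save(f"pics/{n}0.npy",d)
E
```

```text
pics
{'clock': 0.0, 'joints': array([ 1.363e+00,  3.860e-01,  7.000e-03, -1.000e-03, -1.194e+00,
       -2.590e-01]), 'joint_vel': array([-0.002, -0.   , -0.   , -0.   , -0.   , -0.   ]), 'joint_efforts': array([-0.0000e+00, -3.9229e+01,  1.8840e+01,  4.1860e+00, -5.0000e-03,
        0.0000e+00]), 'position': array([281.13 , 557.977, 403.631]), 'ee_rot': array([ 0.973, -0.231, -0.   ,  0.001]), 'contact_force': array([0.139, 0.315, 0.666]), 'wrist_torque': array([ 0.015, -0.068,  0.017]), 'gripper_width': 85.15968028394512}
side {'mtx': array([[444.42632345,   0.        , 311.02489728],
       [  0.        , 444.42632345, 190.3018148 ],
       [  0.        ,   0.        ,   1.        ]]), 'R': array([[-0.93712771, -0.34868706,  0.01445654],
       [-0.26746985,  0.69100711, -0.67154229],
       [ 0.22416854, -0.63318758, -0.74082519]]), 't': array([ 491.84740048,  273.12449154, 1376.63937946])}
top {'mtx': array([[499.52005311,   0.        , 316.027359  ],
       [  0.        , 499.52005311, 185.85322225],
       [  0.        ,   0.        ,   1.        ]]), 'R': array([[-0.02466896, -0.99957102, -0.0157869 ],
       [-0.98818577,  0.02677132, -0.15090453],
       [ 0.15126243,  0.01187773, -0.98842228]]), 't': array([ -56.68656179,  559.07028783, 1539.25726124])}
wrist {'mtx': array([[351.57242695,   0.        , 325.87822555],
       [  0.        , 351.57242695, 192.72307329],
       [  0.        ,   0.        ,   1.        ]]), 'R': array([[-0.45069846, -0.89267403,  0.00199243],
       [-0.86044755,  0.43501992,  0.26530678],
       [-0.23769922,  0.11785898, -0.96416199]]), 't': array([623.70523368, -34.95551447, 377.75050313])}
```

View pics/top0.png

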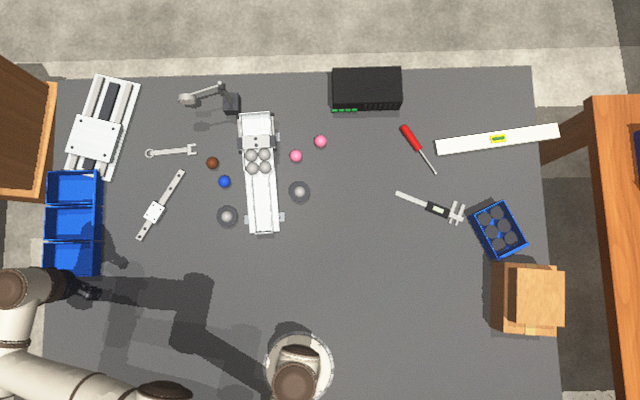

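View pics/side0.png

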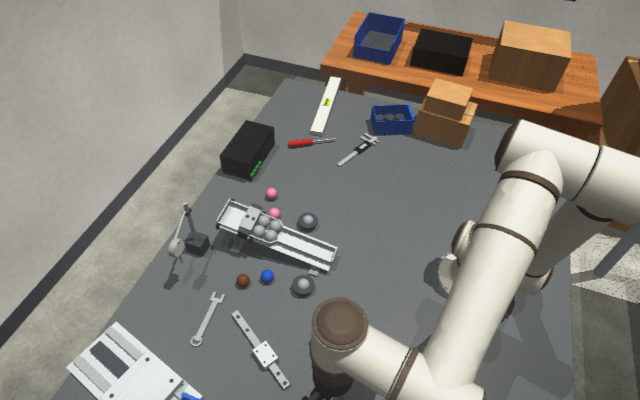

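View pics/wrist0.png

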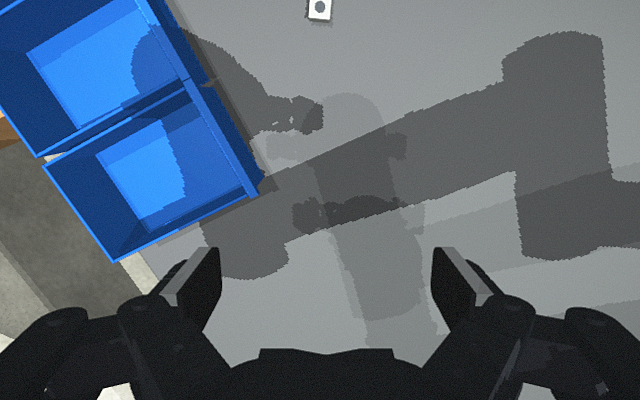

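```bash
python3 - <<'E'
import cv2
im=cv2.imread('pics/top0.png'); c=im[95:245,195:345]; cv2.imwrite('pics/top0c.png',cv2.resize(c,None,fx=4,fy=4,interpolation=cv2.INTER_CUBIC))
im=cv2.imread('pics/side0.png'); c=im[180:300,200:350]; cv2.imwrite('pics/side0c.png',cv2.resize(c,None,fx=5,fy=5,interpolation=cv2.INTER_CUBIC))
E
```

```text
(no output)
```

View pics/top0c.png

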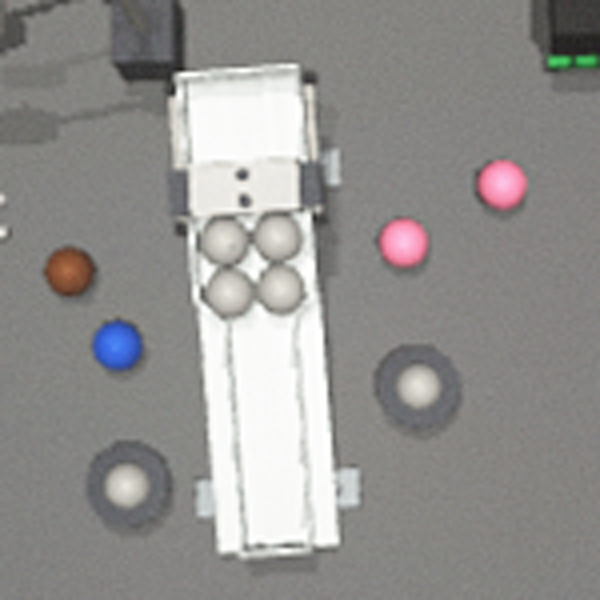

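View pics/side0c.png

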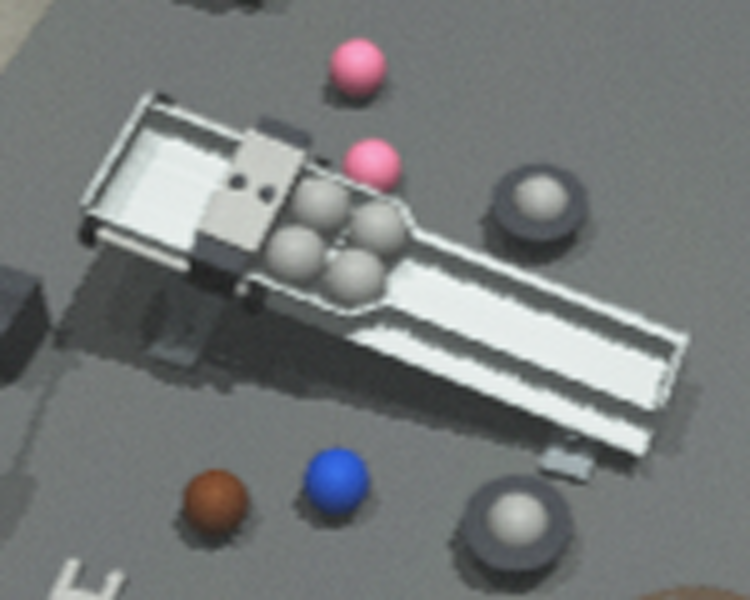

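```bash
cat > h.py <<'E'
import numpy as np, cv2
from scipy.optimize import least_squares
def deproj(P,u,v,z):
    K=P["mtx"]; u=np.asarray(u,float);v=np.asarray(v,float);z=np.asarray(z,float)
    c=np.stack([(u-K[0,2])/K[0,0]*z,(v-K[1,2])/K[1,1]*z,z],-1)
    return (c-P["t"])@P["R"]
def proj(P,X):
    c=np.atleast_2d(X)@P["R"].T+P["t"]; q=c@P["mtx"].T
    return q[:,:2]/q[:,2:]
def ball(P,d,u,v,rad=4,r=20):
    # sphere fit on depth patch around ball centre pixel
    y,x=np.mgrid[int(v)-rad:int(v)+rad+1,int(u)-rad:int(u)+rad+1]
    m=((x-u)**2+(y-v)**2<=rad**2)
    z=d[y,x]; m&=z>0
    X=deproj(P,x[m],y[m],z[m])
    cam=-P["R"].T@P["t"]; c0=X.mean(0); ray=(c0-cam)/np.linalg.norm(c0-cam)
    f=least_squares(lambda c:np.linalg.norm(X-c,axis=1)-r,c0+ray*15,loss='soft_l1')
    return f.x,np.sqrt(np.mean(f.fun**2))
E
python3 - <<'E'
from h import *
from bench import arm
P=arm.camera_params("top"); d=np.load('pics/top0.npy')
uv={}
C=[]
for a,b in [(229,241),(277,238),(229,292),(281,290)]:
    u,v=195+a/4-.4,95+b/4-.4
    c,e=ball(P,d,u,v,4); C.append(c); print((u,v),c.round(1),e.round(2))
Q=arm.camera_params("side"); ds=np.load('pics/side0.npy')
for a,b in [(297,253),(320,205),(355,277),(379,228)]:
    u,v=200+a/5-.4,180+b/5-.4
    c,e=ball(Q,ds,u,v,4); print('side',c.round(1),e.round(2))
C=np.array(C); print(np.linalg.norm(C[0]-C[1]),np.linalg.norm(C[2]-C[3]),np.linalg.norm(C[0]-C[2]),np.linalg.norm(C[1]-C[3]))
# floor of lane points
for a,b in [(272,340),(272,400),(270,460),(278,520),(240,100),(240,130)]:
    u,v=int(195+a/4),int(95+b/4); z=np.median(d[v-1:v+2,u-1:u+2]); print((a,b),deproj(P,u,v,z).round(1))
E
```

```text
(251.85, 154.85) [649.6 123.1  93.2] 3.12
(263.85, 154.1) [654.8  84.4  93.9] 2.93
(251.85, 167.6) [614.4 125.3  85.8] 2.6
(264.85, 167.1) [616.1  83.   85.9] 2.75
side [649.7 125.8  92.6] 2.21
side [651.9  89.5  91.8] 2.66
side [611.4 126.1  84.4] 2.43
side [612.1  88.   83.7] 2.14
39.014024476033775 42.3590035267032 36.057017211294706 39.549571754205246
(272, 340) [578.   94.8  58.8]
(272, 400) [531.9  96.6  47.6]
(270, 460) [485.6 101.3  37.9]
(278, 520) [438.9  96.6  27.4]
(240, 100) [762.4 113.8  96. ]
(240, 130) [740.8 114.4  92.6]
```

```bash
python3 - <<'E'
from h import *
from bench import arm
P=arm.camera_params("top")
def at(a,b,z):
    u,v=195+a/4-.4,95+b/4-.4
    A=deproj(P,u,v,1000.);B=deproj(P,u,v,2000.);s=(z-A[2])/(B[2]-A[2]);return A+s*(B-A)
# lane wall tops: left (230,320)->(240,550), right(302,320)->(312,550); end stop
for a,b,z in [(230,320,75),(302,320,75),(240,545,45),(312,545,45),(218,553,40),(340,547,40),(175,75,130),(300,67,130),(277.5,552,55)]:
    print((a,b),at(a,b,z).round(1))
p=arm.camera_params("wrist"); print('cam',(-p['R'].T@p['t']).round(1))
E
```

```text
(230, 320) [593.2 126.7  75. ]
(302, 320) [591.7  70.6  75. ]
(240, 545) [420.1 124.1  45. ]
(312, 545) [418.6  67.8  45. ]
(218, 553) [414.6 142.1  40. ]
(340, 547) [416.8  46.4  40. ]
(175, 75) [775.  160.1 130. ]
(300, 67) [778.5  64.2 130. ]
(277.5, 552) [413.2  93.7  55. ]
cam [340.8 527.5 372.4]
```

```bash
python3 -m jog '[[[50,30,0,-6],[100,61,0,-12],[150,92,0,-18],[200,122,0,-23],[250,152,0,-23]]]' 0
```

```text
clock: 0.78
position: [436.6, 308.0, 404.1]
ee_rot: [0.999, -0.032, -0.0, 0.001]
contact_force: [0.7, -0.8, -0.2]
gripper_width: 0.1
```

```bash
python3 -m jog '[[[34,48,0,-2],[68,97,0,-4],[103,146,0,-6],[137,195,0,-6],[137,195,0,-6]]]'; python3 - <<'E'
from bench import arm
import cv2,numpy as np,pickle
P=arm.camera_params("wrist"); s=arm.read_state()
im,d=arm.get_image("wrist"); cv2.imwrite("pics/w1.png",im); pickle.dump((P,d,s),open('pics/w1.pkl','wb'))
print(s['position'],s['ee_rot'],s['joints'])
E
```

```text
clock: 1.4
position: [562.0, 101.3, 403.5]
ee_rot: [1.0, 0.017, -0.001, 0.001]
contact_force: [-0.3, -0.3, 0.0]
gripper_width: -0.0
[562.01783354 101.27466089 403.50727579] [ 9.99852778e-01  1.70917714e-02 -9.58748643e-04  1.17242631e-03] [ 0.46218998  0.29459628 -0.12948322  0.00141453 -1.14945744  1.14221131]
```

View pics/w1.png

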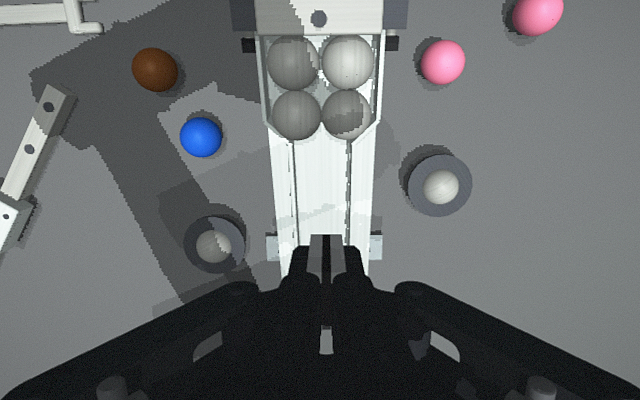

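```bash
python3 - <<'E'
from h import *; import pickle
im=cv2.imread('pics/w1.png'); P,d,s=pickle.load(open('pics/w1.pkl','rb'))
cv2.imwrite('pics/w1a.png',cv2.resize(im[225:355,255:395],None,fx=5,fy=4.5,interpolation=cv2.INTER_CUBIC))
cv2.imwrite('pics/w1b.png',cv2.resize(im[20:160,240:400],None,fx=4,fy=4,interpolation=cv2.INTER_CUBIC))
from scipy.spatial.transform import Rotation as R
T=R.from_quat(s['ee_rot'])
print(T.as_matrix().round(3))
for v in (237,241,245,250,256,262,270):
    for u in (295,303,312,320,326,332,340,350,358):
        X=deproj(P,u,v,d[v,u]); print(v,u,(T.inv().apply(X-s['position'])).round(0),end=' ')
    print()
E
```

```text
[[ 0.999  0.034 -0.002]
 [ 0.034 -0.999 -0.002]
 [-0.002  0.002 -1.   ]]
237 295 [-62. -29. 341.] 237 303 [-73. -23. 367.] 237 312 [ 10.  -6. 168.] 237 320 [ 11.  -2. 166.] 237 326 [ 11.   0. 166.] 237 332 [ 11.   3. 166.] 237 340 [ 11.   6. 166.] 237 350 [-63.  23. 343.] 237 358 [-73.  33. 367.] 
241 295 [-67. -29. 343.] 241 303 [-78. -23. 369.] 241 312 [ 11.  -5. 162.] 241 320 [ 11.  -2. 162.] 241 326 [ 11.   0. 163.] 241 332 [ 11.   3. 163.] 241 340 [ 11.   6. 161.] 241 350 [-67.  23. 343.] 241 358 [-77.  33. 367.] 
245 295 [-72. -30. 345.] 245 303 [  7.  -9. 167.] 245 312 [ 11.  -5. 158.] 245 320 [ 11.  -2. 157.] 245 326 [ 11.   0. 157.] 245 332 [ 11.   3. 158.] 245 340 [ 11.   6. 158.] 245 350 [  7.  10. 167.] 245 358 [-82.  34. 369.] 
250 295 [  7. -12. 162.] 250 303 [  7.  -9. 162.] 250 312 [ 11.  -5. 153.] 250 320 [ 11.  -2. 154.] 250 326 [ 11.   0. 153.] 250 332 [ 11.   3. 154.] 250 340 [ 11.   6. 153.] 250 350 [  7.  10. 163.] 250 358 [  7.  13. 162.] 
256 295 [  7. -12. 156.] 256 303 [  7.  -9. 157.] 256 312 [ 11.  -5. 149.] 256 320 [ 11.  -2. 147.] 256 326 [ 10.   0. 149.] 256 332 [ 11.   2. 149.] 256 340 [ 11.   5. 149.] 256 350 [  7.  10. 157.] 256 358 [  7.  13. 157.] 
262 295 [  7. -11. 152.] 262 303 [  7.  -8. 151.] 262 312 [ 11.  -5. 143.] 262 320 [ 11.  -2. 143.] 262 326 [ 11.   0. 143.] 262 332 [ 11.   2. 143.] 262 340 [ 11.   5. 143.] 262 350 [  7.   9. 152.] 262 358 [  6.  12. 152.] 
270 295 [  7. -11. 145.] 270 303 [  7.  -8. 145.] 270 312 [ 11.  -4. 137.] 270 320 [ 11.  -2. 138.] 270 326 [ 11.   0. 138.] 270 332 [ 11.   2. 138.] 270 340 [ 11.   5. 138.] 270 350 [  6.   9. 147.] 270 358 [  6.  12. 146.]
```

View pics/w1a.png

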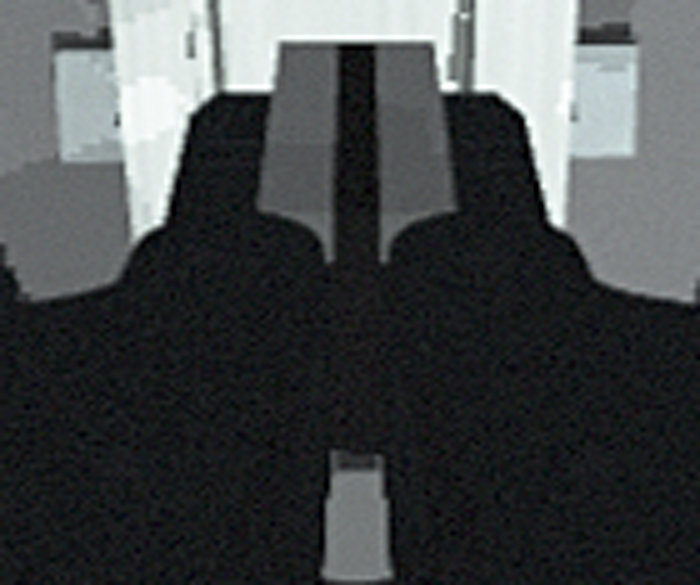

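View pics/w1b.png

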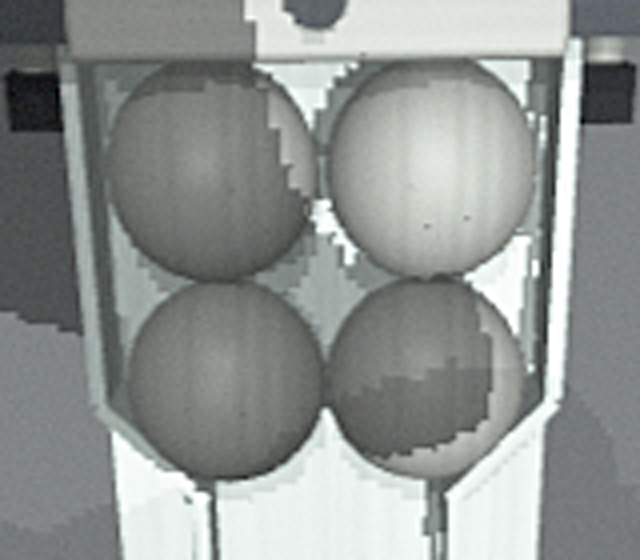

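```bash
cat >> h.py <<'E'
def plane(P,d,u0,u1,v0,v1):
    y,x=np.mgrid[v0:v1,u0:u1]; z=d[y,x]; X=deproj(P,x[z>0],y[z>0],z[z>0])
    A=np.c_[X[:,:2],np.ones(len(X))]; w=np.ones(len(X),bool)
    for _ in range(5):
        k=np.linalg.lstsq(A[w],X[w,2],rcond=None)[0]; r=X[:,2]-A@k; w=abs(r)<2.5*r[w].std()+.3
    return k,r[w].std(),w.mean()
E
python3 - <<'E'
from h import *; import pickle
P,d,s=pickle.load(open('pics/w1.pkl','rb'))
C=[]
for u,v in [(292.5,62),(347.5,61.5),(297,115),(346.3,114.3)]:
    c,e=ball(P,d,u,v,18); C.append(c); print(c.round(1),e.round(2))
C=np.array(C)
print([np.linalg.norm(C[i]-C[j]).round(1) for i,j in((0,1),(2,3),(0,2),(1,3))])
ax=(C[0]+C[1]-C[2]-C[3])/2; print('axis',ax.round(2),np.degrees(np.arctan2(ax[1],ax[0])),np.degrees(np.arctan2(ax[2],np.hypot(*ax[:2]))))
lat=(C[0]+C[2]-C[1]-C[3])/2; print('lat',lat.round(2), np.degrees(np.arctan2(-lat[0],lat[1])))
k,sd,w=plane(P,d,303,340,150,222); print('lane plane',k,sd,w,'slope',np.degrees(np.arctan(np.hypot(*k[:2]))),'dir',np.degrees(np.arctan2(k[1],k[0])))
n=np.array([-k[0],-k[1],1]);n/=np.linalg.norm(n)
for c in C: print('ball height over floor',(c[2]-(k@[c[0],c[1],1]))*n[2])
# wall edges: lane inner left px at several rows, using wall top plane = floor+22
def atplane(u,v,h):
    A=deproj(P,u,v,100.);B=deproj(P,u,v,600.)
    f=lambda X:(X[2]-k@[X[0],X[1],1])*n[2]-h
    t=f(A)/(f(A)-f(B)); return A+t*(B-A)
for u,v,h in [(292,145,22),(351,145,22),(292,225,22),(352,225,22),(295,240,0)]:
    print((u,v),atplane(u,v,h).round(1))
E
python3 - <<'E'
import cv2
im=cv2.imread('pics/w1.png'); cv2.imwrite('pics/w1c.png',cv2.resize(im[110:260,255:395],None,fx=4,fy=4,interpolation=cv2.INTER_CUBIC))
E
```

```text
[651.7 128.6  91.6] 0.63
[653.6  87.3  91.6] 0.63
[612.7 126.1  83.3] 0.63
[614.6  86.3  83.3] 0.58
[np.float64(41.3), np.float64(39.8), np.float64(39.9), np.float64(39.9)]
axis [38.99  1.78  8.27] 2.6212101911457046 11.968403747212419
lat [-1.88 40.53 -0.  ] 2.6612643101844164
lane plane [ 2.12406965e-01  9.60851139e-03 -6.82541960e+01] 0.6659516564719746 0.994341757827235 slope 12.003706772079564 dir 2.590084986132248
ball height over floor 19.72789259857486
ball height over floor 19.737805231422787
ball height over floor 19.77233837572163
ball height over floor 19.742519077859548
(292, 145) [588.1 129.3  80.4]
(351, 145) [589.7  80.4  80.3]
(292, 225) [511.2 130.2  64.1]
(352, 225) [513.   74.2  63.9]
(295, 240) [484.1 129.4  35.8]
```

View pics/w1c.png

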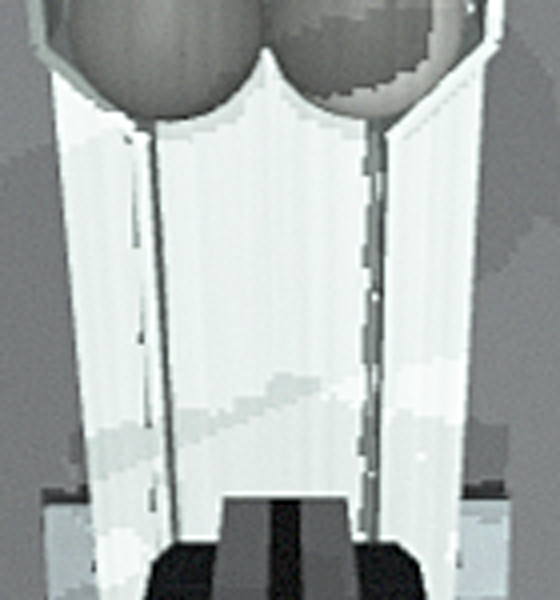

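```bash
cat >> h.py <<'E'
from scipy.spatial.transform import Rotation as Rot
_y=np.radians(2.63); _s=np.radians(12)
EX=np.array([np.cos(_s)*np.cos(_y),np.cos(_s)*np.sin(_y),np.sin(_s)]); EY=np.array([-np.sin(_y),np.cos(_y),0]); EZ=np.cross(EX,EY)
O=np.array([613.65,106.2,83.3])-23*EX-20*EZ
def tw(p): return (np.asarray(p)-O)@np.array([EX,EY,EZ]).T      # world->track
def wt(p): return O+np.asarray(p)@np.array([EX,EY,EZ])          # track->world
TIP=np.array([11,0,173.])   # front bottom edge of shut tips in the tool frame
def shift(s,target):  # tool-axes shift that brings the tip edge to track point; and spin
    R=Rot.from_quat(s['ee_rot']); m=R.as_matrix()
    cur=s['position']+R.apply(TIP); ang=np.degrees(np.arctan2(m[1,0],m[0,0]))
    return R.inv().apply(wt(target)-cur).round(1),'spin',round(ang-2.63,2),'tip now',tw(cur).round(1)
E
python3 - <<'E'
from h import *
from bench import arm
s=arm.read_state(); print(O,s['contact_force'])
print(shift(s,[-10,-21.5,70])); print(shift(s,[-10,-21.5,24.5]))
E
```

```text
[595.33015599 105.35848849  58.9550791 ] [-0.4161376   0.24473454 -0.19043996]
(array([ -0.4,  19.9, 105.3]), 'spin', np.float64(-0.55), 'tip now', array([ 12.7,  -1.4, 172.8]))
(array([  9.1,  19.7, 149.8]), 'spin', np.float64(-0.55), 'tip now', array([ 12.7,  -1.4, 172.8]))
```

```bash
python3 -m jog '[[[0,10,35,-0.5],[0,20,70,-0.5],[0,20,105,-0.5],[0,20,105,-0.5],[0,20,105,-0.5]]]' 6; python3 - <<'E'
from h import *
from bench import arm
s=arm.read_state(); print(s['contact_force'],s['gripper_width'])
print(shift(s,[-8,-21.5,25]))
im,d=arm.get_image("wrist"); cv2.imwrite("pics/w2.png",im)
E
```

```text
clock: 2.08
position: [562.2, 83.7, 300.0]
ee_rot: [1.0, 0.023, 0.0, 0.001]
contact_force: [-0.6, 0.2, 0.5]
gripper_width: 6.0
[-0.59621967  0.23094053  0.46439391] 6.006743087214846
(array([10.1,  1. , 45.3]), 'spin', np.float64(0.05), 'tip now', array([ -8.5, -20.4,  71.4]))
```

View pics/w2.png

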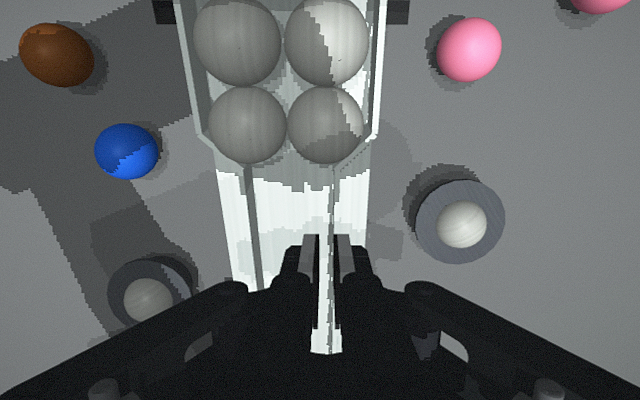

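```bash
python3 -m jog '[[[3,1,15,0],[6,1,30,0],[9,1,40,0],[10,1,44,0],[10,1,45,0]]]'; python3 - <<'E'
from h import *
from bench import arm
s=arm.read_state(); print(s['contact_force'],s['gripper_width'])
print(shift(s,[8,-21.5,25]))
print(shift(s,[30,-22,24.5]))
E
```

```text
clock: 2.75
position: [572.5, 82.9, 255.0]
ee_rot: [1.0, 0.023, 0.0, 0.001]
contact_force: [-0.4, -1.0, 0.5]
gripper_width: 5.7
[-0.35797251 -1.04870986  0.51511625] 5.69171448818037
(array([15.4, -0.1, -3.1]), 'spin', np.float64(0.03), 'tip now', array([ -7.7, -21.6,  25.2]))
(array([37. ,  0.4, -7.1]), 'spin', np.float64(0.03), 'tip now', array([ -7.7, -21.6,  25.2]))
```

```bash
python3 -m jog '[[[5,0,-1,0],[9,0,-2,0],[12,0,-2.5,0],[15,0,-3.2,0],[18,0,-3.8,0]]]'; python3 - <<'E'
from h import *
from bench import arm
s=arm.read_state(); print(s['contact_force'],s['gripper_width'])
print(shift(s,[30,-22,24.5]))
E
```

```text
clock: 3.38
position: [588.2, 83.2, 258.0]
ee_rot: [1.0, 0.023, -0.004, 0.002]
contact_force: [-8.6, 0.0, 4.0]
gripper_width: 6.1
[-8.62767636  0.04106753  3.95379719] 6.102726578835644
(array([22.8, -0.4, -4.5]), 'spin', np.float64(-0.02), 'tip now', array([  6.7, -22.4,  25.1]))
```

```bash
python3 -m jog '[[[4,0,-0.8,0],[8,0,-1.6,0],[12,0,-2.4,0],[15,0,-3.1,0],[17,0,-3.5,0]]]'; python3 - <<'E'
from h import *
from bench import arm
s=arm.read_state(); print(s['contact_force'],s['gripper_width'])
print(shift(s,[40,-22,24.5]))
im,d=arm.get_image("wrist"); cv2.imwrite("pics/w3.png",im)
E
```

```text
clock: 4.0
position: [602.9, 83.1, 260.6]
ee_rot: [1.0, 0.022, -0.009, 0.003]
contact_force: [-9.0, -1.3, 5.3]
gripper_width: 6.1
[-8.99500534 -1.25212246  5.30990837] 6.0784835967136255
(array([19.6, -1.6, -4.2]), 'spin', np.float64(-0.07), 'tip now', array([ 19.9, -23.6,  24.9]))
```

View pics/w3.png

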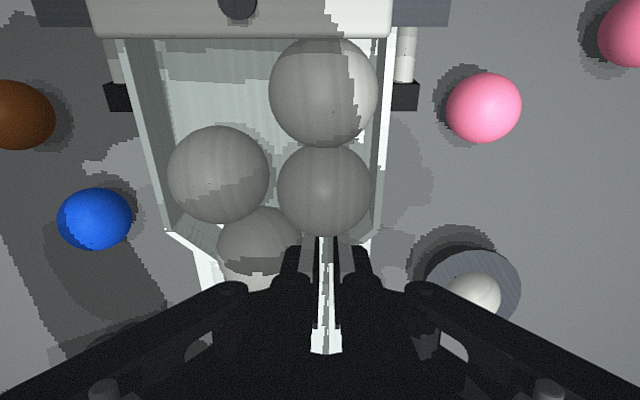

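```bash
python3 -m jog '[[[4,0,-0.8,0],[7,0,-1.4,0],[10,0,-2.1,0],[13,0,-2.8,0],[16,0,-3.4,0]]]'; python3 - <<'E'
from h import *
from bench import arm
s=arm.read_state(); print(s['contact_force'],s['gripper_width'])
print(shift(s,[40,-22,24.5]))
im,d=arm.get_image("wrist"); cv2.imwrite("pics/w4.png",im)
E
```

```text
clock: 4.68
position: [616.7, 83.1, 263.1]
ee_rot: [1.0, 0.022, -0.014, 0.004]
contact_force: [-9.3, -0.2, 4.8]
gripper_width: 6.2
[-9.30759336 -0.19110801  4.83494334] 6.1791651907728475
(array([ 7.5, -2.6, -1.6]), 'spin', np.float64(-0.12), 'tip now', array([ 32.4, -24.6,  24.7]))
```

View pics/w4.png

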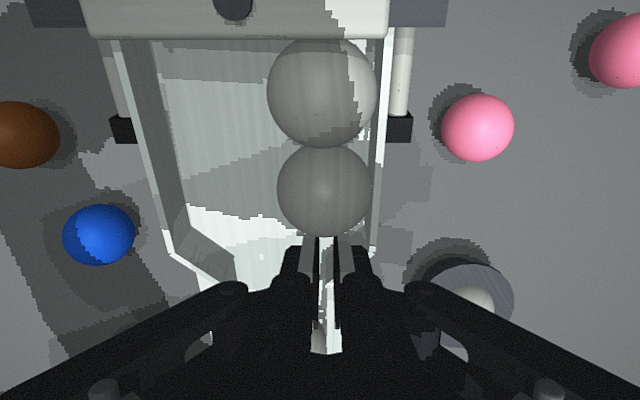

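```bash
python3 - <<'E'
from h import *
from bench import arm
im,d=arm.get_image("side"); cv2.imwrite("pics/s4.png",cv2.resize(im[170:310,180:380],None,fx=4,fy=4,interpolation=cv2.INTER_CUBIC))
E
```

```text
(no output)
```

View pics/s4.png

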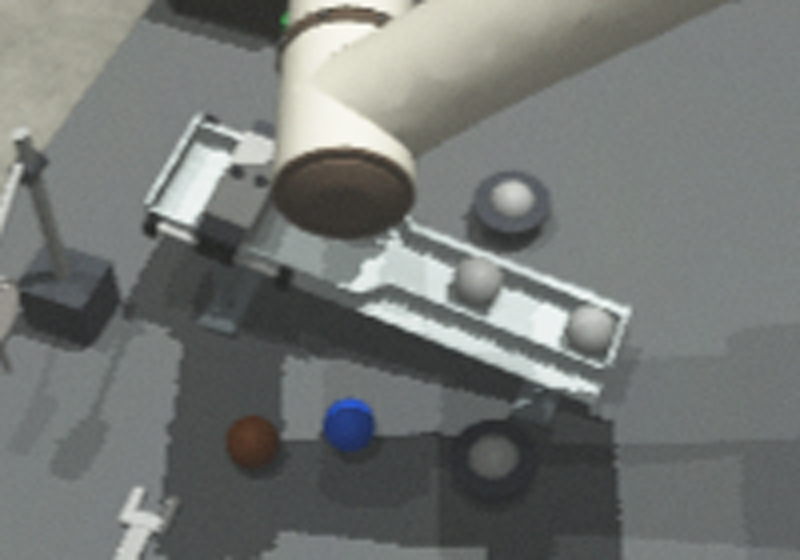

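```bash
python3 - <<'E'
from h import *
from bench import arm
s=arm.read_state(); print(s['contact_force'])
for t in ([26,-24.4,25],[14,-24,25]): print(shift(s,t))
E
```

```text
[-7.26775568 -1.23689542  4.3951307 ]
(array([-7.1, -0. ,  1.4]), 'spin', np.float64(-0.11), 'tip now', array([ 33.3, -24.4,  24.7]))
(array([-18.8,  -0.4,   4.2]), 'spin', np.float64(-0.11), 'tip now', array([ 33.3, -24.4,  24.7]))
```

```bash
python3 -m jog '[[[-2,0,0.3,0],[-5,0,1,0],[-9,0,1.8,0],[-13,0,2.7,0],[-17,0,3.6,0]]]'; python3 - <<'E'
from h import *
from bench import arm
s=arm.read_state(); print(s['contact_force'],s['gripper_width'])
for t in ([7,-23,25],[-12,-5,25]): print(shift(s,t))
im,d=arm.get_image("wrist"); cv2.imwrite("pics/w5.png",im)
E
```

```text
clock: 5.4
position: [599.9, 82.4, 260.1]
ee_rot: [1.0, 0.022, -0.013, 0.004]
contact_force: [-0.4, -0.4, 0.7]
gripper_width: 6.0
[-0.38817463 -0.43312375  0.71618871] 6.024762889627481
(array([-8.3, -1.4,  2.2]), 'spin', np.float64(-0.11), 'tip now', array([ 15.6, -24.4,  25.2]))
(array([-26.8, -19.4,   6.5]), 'spin', np.float64(-0.11), 'tip now', array([ 15.6, -24.4,  25.2]))
```

View pics/w5.png

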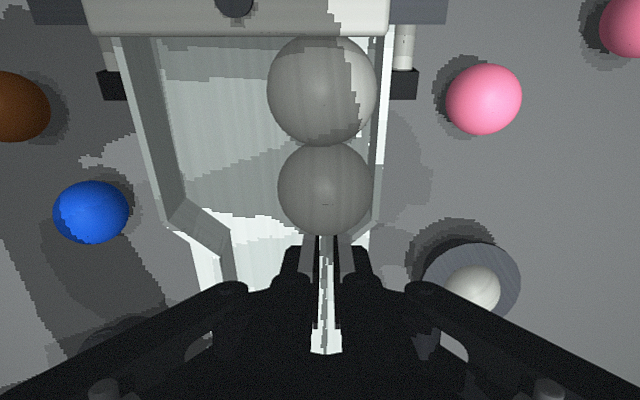

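```bash
python3 -m jog '[[[-3,0,0.8,0],[-6,-1,1.6,0],[-8.5,-2,2.2,0],[-11,-4,2.8,0],[-14,-7,3.5,0]]]'; python3 - <<'E'
from h import *
from bench import arm
s=arm.read_state(); print(s['contact_force'],s['gripper_width'])
for t in ([-12,-5,25],[-30,-3,25]): print(shift(s,t))
im,d=arm.get_image("wrist"); cv2.imwrite("pics/w6.png",im)
E
```

```text
clock: 6.08
position: [584.8, 88.9, 256.7]
ee_rot: [1.0, 0.022, -0.014, 0.004]
contact_force: [-0.6, -1.3, 0.0]
gripper_width: 6.3
[-0.5616956  -1.30728364  0.00840075] 6.330579294150391
(array([-11.9, -12.3,   2.8]), 'spin', np.float64(-0.12), 'tip now', array([  0.3, -17.3,  25. ]))
(array([-29.4, -14.3,   7. ]), 'spin', np.float64(-0.12), 'tip now', array([  0.3, -17.3,  25. ]))
```

View pics/w6.png

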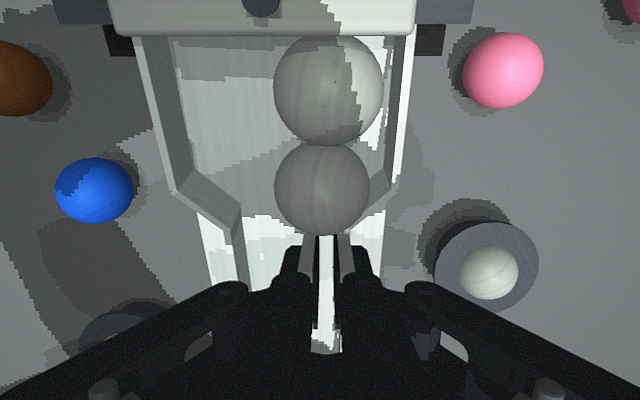

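```bash
python3 -m jog '[[[-3,-3,0.7,0],[-6,-6,1.4,0],[-9,-9,2.1,0],[-12,-12,2.8,0],[-15,-13,3.6,0]]]'; python3 - <<'E'
from h import *
from bench import arm
s=arm.read_state(); print(s['contact_force'],s['gripper_width'])
for t in ([-35,-3,25],[-50,-1,25]): print(shift(s,t))
im,d=arm.get_image("wrist"); cv2.imwrite("pics/w7.png",im)
E
```

```text
clock: 6.75
position: [568.5, 101.7, 253.3]
ee_rot: [1.0, 0.022, -0.014, 0.004]
contact_force: [-0.5, 0.4, -0.3]
gripper_width: 5.9
[-0.49441444  0.36715623 -0.29065148] 5.943343635059523
(array([-18.5,  -0.8,   4.4]), 'spin', np.float64(-0.09), 'tip now', array([-16. ,  -3.8,  25. ]))
(array([-33.1,  -2.8,   7.9]), 'spin', np.float64(-0.09), 'tip now', array([-16. ,  -3.8,  25. ]))
```

View pics/w7.png

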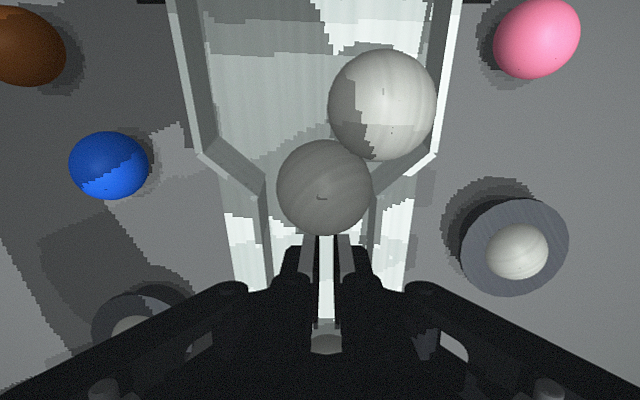

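```bash
python3 -m jog '[[[-7,0,1.7,0],[-14,-1,3.4,0],[-21,-1,5,0],[-28,-2,6.7,0],[-34,-2,8.1,0]]]'; python3 - <<'E'
from h import *
from bench import arm
s=arm.read_state(); print(s['contact_force'],s['gripper_width'])
for t in ([-60,-1.5,25],[-85,-1.5,70],[-90,-1.5,130]): print(shift(s,t))
im,d=arm.get_image("wrist"); cv2.imwrite("pics/w8.png",im)
E
```

```text
clock: 7.42
position: [533.3, 102.0, 245.9]
ee_rot: [1.0, 0.022, -0.014, 0.004]
contact_force: [0.2, 0.2, -1.2]
gripper_width: 6.1
[ 0.23107969  0.20752779 -1.16825508] 6.13257371492656
(array([-7.6, -0.4,  1.9]), 'spin', np.float64(-0.1), 'tip now', array([-52.1,  -1.9,  25.1]))
(array([-42.5,  -0. , -35.9]), 'spin', np.float64(-0.1), 'tip now', array([-52.1,  -1.9,  25.1]))
(array([-61.6,   0.5, -93. ]), 'spin', np.float64(-0.1), 'tip now', array([-52.1,  -1.9,  25.1]))
```

View pics/w8.png

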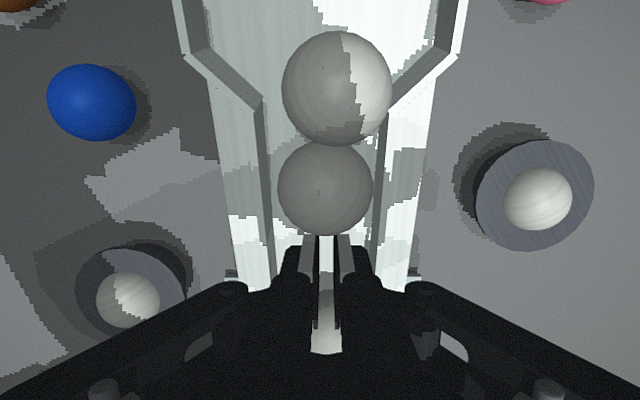

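```bash
python3 -m jog '[[[-4,0,1,0],[-8,0,1.9,0],[-12,0,2.9,0],[-15,0,3.6,0],[-15,0,3.6,0]]]'; python3 - <<'E'
from h import *
from bench import arm
s=arm.read_state(); print(s['contact_force'],s['gripper_width'])
R=Rot.from_quat(s['ee_rot']); print(shift(s,[-70,-2,25]), R.inv().apply([-1,0,40]),R.inv().apply([-20,0,150]))
im,d=arm.get_image("side"); cv2.imwrite("pics/s9.png",cv2.resize(im[170:310,180:380],None,fx=4,fy=4,interpolation=cv2.INTER_CUBIC))
E
```

```text
clock: 8.1
position: [517.0, 101.0, 242.4]
ee_rot: [1.0, 0.022, -0.016, 0.004]
contact_force: [-1.2, -0.2, 0.6]
gripper_width: 5.9
[-1.24268044 -0.23424913  0.57776866] 5.886108481699445
(array([-0.7, -0.2,  0.3]), 'spin', np.float64(-0.11), 'tip now', array([-69.3,  -2.2,  25.1])) [ -2.27014236   0.28441925 -39.94703443] [ -24.73917039    0.34916485 -149.29116361]
```

View pics/s9.png

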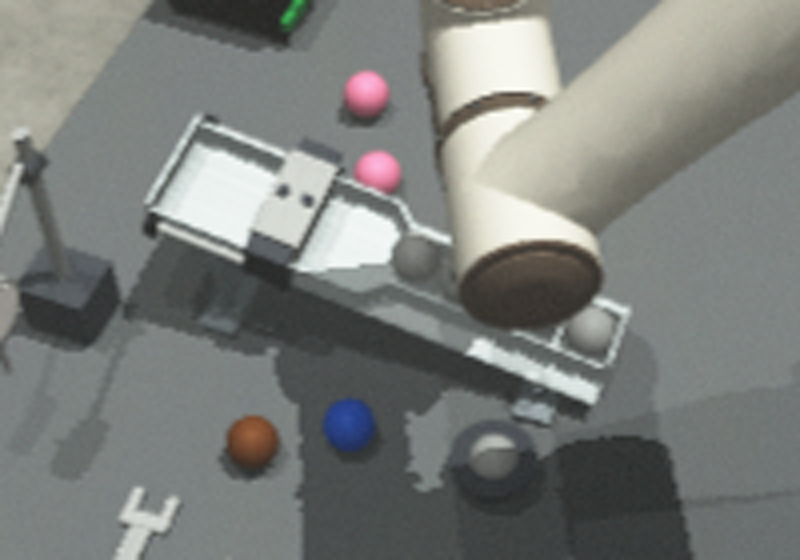

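```bash
python3 -m jog '[[[-0.8,0,-8,0],[-1.5,0,-20,0],[-3,0,-45,0],[-5,0,-80,0],[-8,0,-120,0]]]'; python3 -m jog '[[[-30,0,-30,0],[-60,0,-60,0],[-90,0,-80,0],[-90,0,-80,0],[-90,0,-80,0]]]';  python3 - <<'E'
from h import *
from bench import arm
im,d=arm.get_image("side"); cv2.imwrite("pics/s10.png",cv2.resize(im[170:310,180:380],None,fx=4,fy=4,interpolation=cv2.INTER_CUBIC))
im,d=arm.get_image("wrist"); cv2.imwrite("pics/w10.png",im)
E
```

```text
clock: 8.78
position: [512.9, 101.8, 364.6]
ee_rot: [1.0, 0.022, -0.015, 0.004]
contact_force: [0.9, -0.0, 0.1]
gripper_width: 6.1
clock: 9.4
position: [425.5, 98.5, 447.8]
ee_rot: [1.0, 0.022, -0.015, 0.004]
contact_force: [0.8, -0.6, -0.4]
gripper_width: 5.9
```

View pics/s10.png

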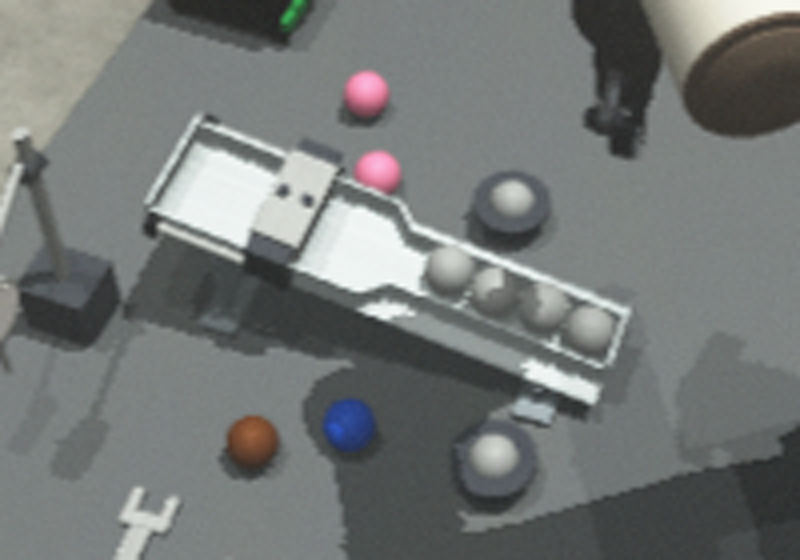

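View pics/w10.png

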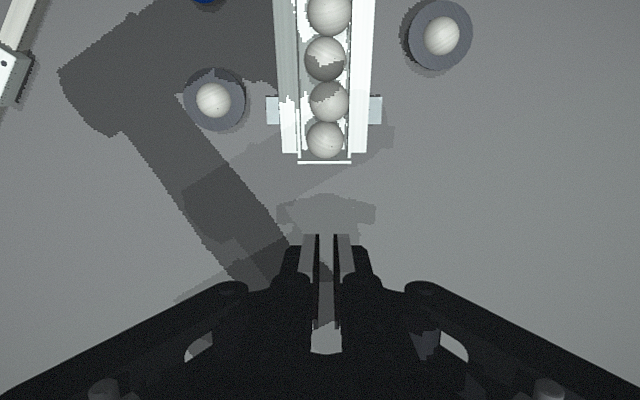

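```bash
python3 - <<'E'
from h import *
from bench import arm
P=arm.camera_params("side")
im,d=arm.get_image("side")
def foll(d):
    y,x=np.mgrid[170:310,180:380]; z=d[170:310,180:380]; m=z>0
    T=tw(deproj(P,x[m],y[m],z[m])); m=(abs(T[:,2]-41)<4)&(abs(T[:,1])<30)&(T[:,0]>60)&(T[:,0]<160)
    return np.percentile(T[m,0],[1,5,50,95,99]).round(1),m.sum()
print('start',foll(np.load('pics/side0.npy'))); print('now',foll(d))
for a,b in [(450,268),(494,290),(545,305),(590,328)]:
    c,e=ball(P,d,180+a/4-.4,170+b/4-.4,4); print(tw(c).round(1),e.round(2))
print(arm.read_state()['joint_vel'].round(3))
E
```

```text
start (array([ 60.6,  63.3,  96.1, 118.4, 120.8]), np.int64(207))
now (array([ 69.8,  70.9,  89.6, 107.6, 109.3]), np.int64(158))
[-39.3  -2.1  19.7] 3.02
[-80.5  -2.3  21.7] 2.4
[-121.1   -4.2   21.2] 2.41
[-159.8    1.2   20.7] 2.38
[-0.001  0.006 -0.001  0.    -0.    -0.002]
```

```bash
python3 -c "
from bench import arm
print(arm.job_done(), arm.read_state()['clock'])"
```

```text
the job is handed in; nothing more can be done
the job is handed in; nothing more can be done
```

The feeder is cleared: all four balls stand in single file in the lane and the follower is down at its front stop. I handed the job in at about 9.5 s on the clock.

- **What I did:** I pushed the right-hand wedged ball about 30 mm up the slope with the fingertips open 6 mm. The two balls beside it ran past into the lane. I then eased the pushed ball, the one behind it and the follower back down at roughly 30–60 mm/s. I held the ball until it was well into the lane, then lifted the fingers clear.
- **Forces:** the highest I read was about 10–11 N, between moves. Peaks inside a move were not logged.
- **Ball positions:** in the last check the balls measured about -39, -81, -121 and -160 mm from the mouth. Single file against the end stop would put them at -38, -78, -118 and -158 mm.
- **Follower position:** its face measured about 71 mm above the mouth, and its rear edge had moved about 11 mm down since the start. That agrees with the front stop at -12 mm.
- **Surroundings:** the units and loose balls near the feeder looked unmoved in the last pictures. I did not check the bystanders farther out again, but the arm stayed well clear of them.
- **Disagreements:** none beyond 2–3 mm of camera noise.

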